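# Find the left-hand nut on the twin polisher and free its wheel

## Task

The two heads of this little polisher run in opposite directions, so one of the look-alike round nuts has an ordinary right-hand thread and the other a left-hand thread, and nothing marks which is which. Find the left-hand one by trying the nuts gently - stop as soon as one binds, the drive must not be forced - then back that nut off, draw out the slotted washer from under it and lay the washer flat, right way up, in the metal tray. Leave the other nut tight, with its washer in place, both felt wheels on their heads, and the things lying about alone.

Things in the scene. Friction and masses are not known exactly. Their poses are not given: they have to be found in the camera images.
- polisher: grey casing of the twin polisher, 130 mm (x) by 330 mm (y), 69 mm high, fixed on the table; origin at the centre of its underside. Two look-alike heads with upright spindles stand on it, 95 mm to either side of the origin along its y (left end +y); the left-hand nut may be at either end
- wheel_left: loose round felt wheel at the left (+y) end, centred on the spindle axis, 108 mm across, 16 mm thick, 37 mm bore, lying level under washer and nut; origin at the centre of its underside, 99 mm above the table; its top is at 115 mm
- wheel_right: loose round felt wheel at the right (-y) end, centred on the spindle axis, 108 mm across, 16 mm thick, 37 mm bore, lying level under washer and nut; origin at the centre of its underside, 99 mm above the table; its top is at 115 mm
- washer_left: steel slotted washer under the nut at the left end: 52 mm horseshoe, 7 mm high with a 2 mm deep recess; its 14 mm slot opens to its +x. Origin under the centre, 115 mm up, on the spindle axis. A tongue to its -x (roughly to the robot) ends in a ribbed pull grip 14 mm wide (y), 17 long, 10 high, centred 48 mm out. Locked until the nut is 1.4 rad loose (2 is ample), then slides 40 mm along its -x
- washer_right: steel slotted washer under the nut at the right end: 52 mm horseshoe, 7 mm high with a 2 mm deep recess; its 14 mm slot opens to its +x. Origin under the centre, 115 mm up, on the spindle axis. A tongue to its -x (roughly to the robot) ends in a ribbed pull grip 14 mm wide (y), 17 long, 10 high, centred 48 mm out. Locked until the nut is 1.4 rad loose (2 is ample), then slides 40 mm along its -x
- nut_lh (a joint): turning of the left-hand nut, wherever it stands, about its upright spindle: 0 is tight on the washer, the value grows as the nut loosens (clockwise seen from above), to 9 rad; starts at 0 to 0.03. Turning it takes 0.35 N m; at 0 it stops dead and further torque winds up the spindle. The nut rises 8 mm per turn
- nut_rh (a joint): turning of the right-hand nut, wherever it stands, about its upright spindle: 0 is tight on the washer, the value grows as the nut loosens (anticlockwise seen from above), to 9 rad; starts at 0 to 0.03. Turning it takes 0.35 N m; at 0 it stops dead and further torque winds up the spindle. The nut rises 8 mm per turn
- spindle_lh (a joint): wind-up of the spindle with the left-hand nut against its stopped drive, anticlockwise from above positive: a spring of 8 N m per rad that returns to 0, so turning the nut (0.35 N m) shows 0.044 rad and 0.8 N m 0.1 rad; beyond 0.15 rad (1.2 N m) either way the drive is strained. The nut rides on the spindle
- spindle_rh (a joint): wind-up of the spindle with the right-hand nut against its stopped drive, anticlockwise from above positive: a spring of 8 N m per rad that returns to 0, so turning the nut (0.35 N m) shows 0.044 rad and 0.8 N m 0.1 rad; beyond 0.15 rad (1.2 N m) either way the drive is strained. The nut rides on the spindle
- casing_top (a point): mark on the casing midway between the spindles, 69 mm above the table. Both nuts: round, knurled, 32 mm across, 28 mm high, body from 122 to 150 mm above the table when tight; the 11 mm thick spindle end stands up through it to 165 mm. Under the nut a spigot 22 mm across, 2 mm deep sits in the washer's recess. The nuts have no pose of their own: find them above the middle of the wheels
- tray: shallow open steel tray, fixed, 100 mm (x) by 150 mm (y), 16 mm high, walls and floor 3 mm thick; origin at the centre of its underside on the table
- charcoal: black charcoal soldering block, 59 x 96 x 31 mm, on the table; origin under its middle
- collet: turned steel collet, 19 mm thick, 45 mm long, lying on the table; origin under its middle
- wax_tube: upright green wax tube, 26 mm across, 60 mm high; origin under its middle
- punch: steel dapping punch, 15 mm thick, 73 mm long, lying on the table; origin under its middle

How it is judged (in metres and radians):
On the way, in this order (a step that is already met when the one before it is completed fails the run):
1. the left-hand nut is backed off until its spigot is clear of the washer's recess, both washers still in place (value of joint nut_lh above 1.4 rad and horizontal distance between washer_left and wheel_left below 0.015 m and horizontal distance between washer_right and wheel_right below 0.015 m), for 0.1 s.
2. a washer is drawn clear of its spindle ((horizontal distance between washer_left and wheel_left above 0.04 m or horizontal distance between washer_right and wheel_right above 0.04 m)), for 0.1 s.
At the end, for the whole second after the job is handed in: The washer of the left-hand nut lies still, flat (0.15 rad) and right way up on the tray's floor; that nut stays at least 1.4 rad loose; the right-hand nut is tight (under 0.1 rad) with its washer in place (12 mm); both wheels sit on their heads (6 mm) (((x of washer_left in the frame of tray between -0.03 and 0.03 m and y of washer_left in the frame of tray between -0.055 and 0.055 m and z of washer_left in the frame of tray below 0.01 m and angle between washer_left's own z axis and vertical below 0.15 rad and linear speed of washer_left below 0.02 m/s and horizontal distance between washer_right and wheel_right below 0.012 m) or (x of washer_right in the frame of tray between -0.03 and 0.03 m and y of washer_right in the frame of tray between -0.055 and 0.055 m and z of washer_right in the frame of tray below 0.01 m and angle between washer_right's own z axis and vertical below 0.15 rad and linear speed of washer_right below 0.02 m/s and horizontal distance between washer_left and wheel_left below 0.012 m)) and value of joint nut_lh above 1.4 rad and value of joint nut_rh below 0.1 rad and x of wheel_left in the frame of polisher between -0.006 and 0.006 m and y of wheel_left in the frame of polisher between 0.089 and 0.101 m and z of each of wheel_left, wheel_right in the frame of polisher below 0.105 m and x of wheel_right in the frame of polisher between -0.006 and 0.006 m and y of wheel_right in the frame of polisher between -0.101 and -0.089 m); the robot touches nothing.
It fails at once if the drive is strained: the spindle of the left-hand nut wound up more than 0.15 rad (value of joint spindle_lh above 0.15 rad or value of joint spindle_lh below -0.15 rad).
It fails at once if the drive is strained: the spindle of the right-hand nut wound up more than 0.15 rad (value of joint spindle_rh above 0.15 rad or value of joint spindle_rh below -0.15 rad).
It fails at once if the right-hand nut is unscrewed (more than 1 rad) (value of joint nut_rh above 1 rad).
It fails at once if a thing lying about is pushed more than 15 mm (distance of any of charcoal, collet, wax_tube, punch from where it was at the start of the episode above 0.015 m).
It also fails if it takes over 62 s, if anything falls off the work surface, if the arm or the gripper's body presses on something with over 40 N, if the wrist force passes 120 N, or if a joint passes its speed limit or range.

## Robot

A 6-joint arm with a two-finger parallel gripper is mounted at the origin on a cart in front of the work surface, level with it; the furniture and walls round the work are solid. World frame = base frame: x ahead of the robot, y to its left, z up, the work surface at z = 0. Lengths are in mm, angles in rad, forces in N, time in s.
With the tool pointing down it reaches from about 275 to 750 mm from the base axis. Payload 10.2 kg.
Tool frame: the origin (TCP) lies where the fingers leave the gripper's body, on its centre line; the fingertips stand 73 mm ahead of it and the grasp point (between the pads) lies 54 mm ahead of it; z points along the fingers, y is the line along which they close (so a half turn about z gives the same grasp; the last joint's range is limited). The gripper opens to 85 mm and grips with 20 to 120 N. Pads are 22 mm wide; open, the fingers measure 114 mm over their backs; the gripper's body (76 mm by 85 mm) begins 54 mm behind the grasp point. The pads swing forward as they close: fully open they stand 13 mm farther back than shut.
Start: joints at [0.996, 0.313, 1.498, -0, 1.331, -0.223], TCP at [180.922, 492.848, 303.894] pointing down, gripper open.
Joint ranges: [-2.94, 2.94], [-0.97, 2.17], [0.19, 2.56], [-1.23, 4.37], [0.02, 3.11], [-2.88, 2.88]. Speed limits (rad/s): [2.39, 2.39, 3.01, 3.14, 3.14, 3.14].

## Interface

Orientations are given as a unit quaternion [w, x, y, z].
In Python, from rig import ctrl gives the robot as it stands.
- The arm moves only by the shell command python3 -m creep 'ROWS' [OPENING] [FORCE]. ROWS is JSON, a list that holds one entry, the list of rows, each a list of 6 numbers: the shift along the world's x, y, z in units of 25 mm (1.0 is 25 mm), then the turn, a rotation vector about the world's x, y, z in units of 5 degrees (1.0 is 5 degrees). In form: [[[x, y, z, ax, ay, az], ...]]. A call has 1 to 20 rows; each row is the pose to reach, as a shift and turn from the pose commanded when the call began; what a row does not reach only later rows make up. A row lasts 1/12 s, in which the tool goes at most 41.7 mm and 7.16 degrees, less where a joint would pass 70% of its speed; a pose out of reach is approached as far as the arm can. A call with a gripper value outside its range is refused whole. OPENING is the finger opening in mm, from 0 to 85.4, set as the call begins (- or left out, the last holds). The fingers move at their own pace and stop on an object; FORCE is the grip in N (left out, the last holds). Time passes only in rows, so rows that repeat a pose let the fingers close. It gives the time, the measured TCP pose, the force, the opening and the grip force at its end, in the units of the state.
- ctrl.sense(): the state, without advancing time (a new reading comes with each control period).
- ctrl.capture(name): name is "scene" or "top" or "wrist"; returns a dict with "image" (384x512x3 uint8, red, green, blue), "fx", "fy", "cx", "cy" (pixels), "R" (3x3) and "t" (3): a world point X has camera coordinates R X + t. Camera axes: x right, y down, z forward; pixel columns grow to the right and rows downward; lengths in mm; the calibration is good to about 2 mm. The wrist camera is an equidistant fisheye: a pixel r from the principal point sees the ray r / f radians off the axis. A picture is of the moment at which its call begins. There is no depth.
- ctrl.finish_job(): hands the job in; it is judged then, once.
The state is a dict: "time_s": time; "joints": joint angles; "dq": joint speeds; "tau": joint torques, N m; "eef_pos": TCP position; "ee_rot": TCP orientation; "force": force on the tool from outside, world axes, zero at the start; "wrist_torque": the same for the moment, N m; "grip_width": opening from 0.0 (shut) to 1.0 (fully open); "grip_force": force on a finger pad.
Only numpy, scipy, OpenCV 4.12 (cv2) and the standard library are available. Lean on these libraries where they do the work, as an engineer would, in place of code of your own. Each camera call takes 0.05 s, during which the arm holds its last target. There are 200 camera calls.

## Working session

There is one attempt and no reset: what is moved stays moved. The work goes in short steps, Python scripts to look and compute and a shell command to move; the robot and the scene stay as the last step left them, time stands still between calls to the robot, and variables do not carry over. Pictures are saved under pics/ and viewed, at most 10 in all, crops included, and the job is handed in when it is done.

```bash
mkdir -p pics; ls; python3 - <<'E'
from rig import ctrl
import cv2,numpy as np
s=ctrl.sense();print(s)
for n in("top","scene"):
    c=ctrl.capture(n);cv2.imwrite(f"pics/{n}0.png",cv2.cvtColor(c["image"],cv2.COLOR_RGB2BGR))
    print(n,c["fx"],c["fy"],c["cx"],c["cy"],np.round(c["R"],4).tolist(),np.round(c["t"],1))
    np.savez(f"{n}.npz",**{k:c[k] for k in("fx","fy","cx","cy","R","t")})
E
```

```text
pics
{'time_s': 0.0, 'joints': array([ 9.95596155e-01,  3.13469144e-01,  1.49845831e+00,  1.17099872e-05,
        1.33098753e+00, -2.23413361e-01]), 'dq': array([-8.32709356e-05,  4.85515680e-04, -2.69291367e-03,  1.20318967e-03,
        6.57031208e-04,  4.50783498e-04]), 'tau': array([ 5.14034618e-04, -4.12270188e+01, -2.59743941e+01, -1.21798180e-04,
        4.16043316e-03,  7.18179376e-05]), 'eef_pos': array([180.82495067, 492.6984116 , 303.31722635]), 'ee_rot': array([-2.62286427e-04,  1.74989163e-01,  9.84570138e-01, -6.06940123e-04]), 'force': array([ 0.86525721, -1.05005163,  0.32010109]), 'wrist_torque': array([-0.00661155, -0.000862  ,  0.00626711]), 'grip_force': 0.0, 'grip_width': 1.0016737878062207}
top 494.3480920396406 494.3480920396406 260.1449299670765 188.08246150908175 [[-0.0161, -0.9997, -0.0193], [-0.981, 0.0195, -0.1929], [0.1932, 0.0158, -0.981]] [ -5.4 547.2 975.4]
scene 350.8216106033582 350.8216106033582 258.888122164315 192.3073662997066 [[0.4773, -0.8787, -0.011], [-0.6071, -0.3207, -0.7271], [0.6354, 0.3537, -0.6865]] [-277.6  379.3  581.7]
```

View pics/top0.png

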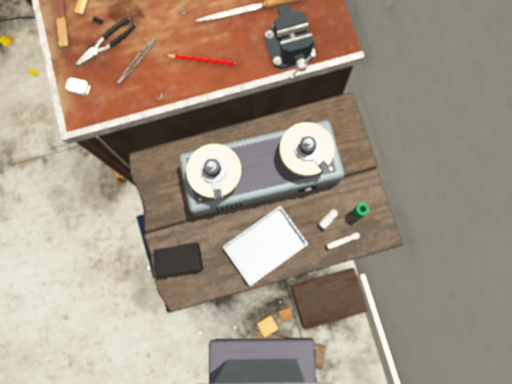

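View pics/scene0.png

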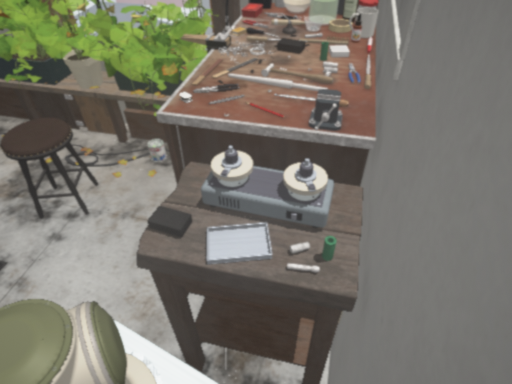

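The top view shows the polisher with wheels at about (214,172) and (307,150), and the tray at about (265,245). The charcoal is at (178,260), the collet at (328,219), the wax tube at (361,210) and the punch at (343,241). I'll enlarge the polisher for more accurate pixels.

```bash
python3 - <<'E'
import cv2
i=cv2.imread("pics/top0.png")[115:215,175:350]
cv2.imwrite("pics/crop1.png",cv2.resize(i,None,fx=4.5,fy=4.5,interpolation=cv2.INTER_CUBIC))
E
```

```text
(no output)
```

View pics/crop1.png

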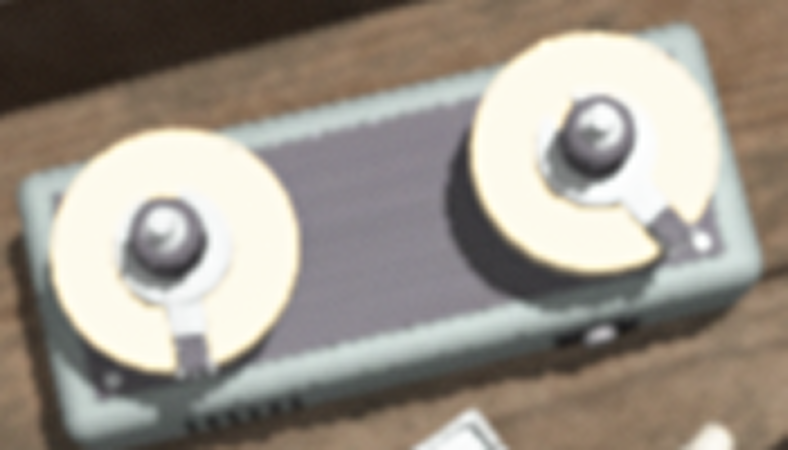

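The crop puts the wheel-top centres at (175,251) left and (594,152) right. The grips are at (193,355) and (678,237), so each tongue points roughly toward the robot, at a different yaw.

```bash
cat > h.py <<'E'
import numpy as np
def back(n,u,v,z):
    c=np.load(f"{n}.npz");R,t=c["R"],c["t"];o=-R.T@t
    d=R.T@np.array([(u-c["cx"])/c["fx"],(v-c["cy"])/c["fy"],1]);return np.round((o+d*(z-o[2])/d[2])[:2],1)
def proj(c,P):
    q=c["R"]@np.array(P,float)+c["t"];return np.array([c["fx"]*q[0]/q[2]+c["cx"],c["fy"]*q[1]/q[2]+c["cy"]])
def fish(c,u,v,z):
    R,t=c["R"],c["t"];o=-R.T@t;x=(u-c["cx"])/c["fx"];y=(v-c["cy"])/c["fy"];r=np.hypot(x,y)
    k=np.sin(r)/r if r>1e-9 else 1;d=R.T@np.array([x*k,y*k,np.cos(r)]);return np.round((o+d*(z-o[2])/d[2])[:2],1)
E
python3 - <<'E'
from h import *
f=lambda x,y:(175+x/4.5,115+y/4.5)
L=back("top",*f(175,251),113);R=back("top",*f(594,152),113)
print("wheels",L,R,np.linalg.norm(L-R),np.degrees(np.arctan2(*(R-L)[::-1])))
for n,w,p in(("L",L,(193,355)),("R",R,(678,237))):
    g=back("top",*f(*p),123);d=g-w;print("grip",n,g,np.linalg.norm(d),np.degrees(np.arctan2(d[1],d[0])))
print("spindle tips",back("top",*f(165,223),165),back("top",*f(602,124),165))
print("tray",[back("top",*p,16) for p in((280,208),(307,242),(250,284),(223,247))])
for n,p,z in(("char",(178,260),31),("collet",(328,219),15),("wax",(361,210),60),("punch",(343,241),12)):print(n,back("top",*p,z))
print("scene spindle",back("scene",231,149,165),back("scene",307,161,165))
E
```

```text
wheels [571.9  74.6] [ 612.9 -110.5] 189.58641828991864 -77.51052802207654
grip L [523.5  65.6] 49.229665853019945 -169.4661381903155
grip R [ 571.3 -144.7] 53.853504992711485 -140.57585024097764
spindle tips [571.7  72.9] [ 610.4 -109.9]
tray [array([510.1, -56.4]), array([ 436.5, -111.6]), array([351.6,   9.7]), array([429.2,  65.8])]
char [402.8 157.9]
collet [ 484.6 -157.9]
wax [ 496.  -220.5]
punch [ 437.6 -188. ]
scene spindle [565.3  66.1] [ 607.5 -115. ]
```

```bash
python3 -m creep '[[[4,-4,-0.4,0,0,0],[8,-8,-0.8,0,0,0],[12,-12,-1,0,0,0],[15.64,-16.75,-1.5,0,0,0],[15.64,-16.75,-1.5,0,0,0],[15.64,-16.75,-1.5,0,0,0],[15.64,-16.75,-1.5,0,0,0],[15.64,-16.75,-1.5,0,0,0],[15.64,-16.75,-1.5,0,0,0],[15.64,-16.75,-1.5,0,0,0],[15.64,-16.75,-1.5,0,0,0],[15.64,-16.75,-1.5,0,0,0],[15.64,-16.75,-1.5,0,0,0],[15.64,-16.75,-1.5,0,0,0],[15.64,-16.75,-1.5,0,0,0],[15.64,-16.75,-1.5,0,0,0],[15.64,-16.75,-1.5,0,0,0],[15.64,-16.75,-1.5,0,0,0]]]' 60 40
python3 - <<'E'
from rig import ctrl
import cv2,numpy as np
s=ctrl.sense();print(s["time_s"],s["eef_pos"],s["ee_rot"],s["joints"],s["wrist_torque"],s["force"])
c=ctrl.capture("wrist");np.savez("wrist.npz",**{k:c[k] for k in("fx","fy","cx","cy","R","t")})
print(c["fx"],c["cx"],c["cy"],c["R"].round(3).tolist(),c["t"])
i=cv2.cvtColor(c["image"],cv2.COLOR_RGB2BGR);cv2.imwrite("pics/w1.png",cv2.resize(i,(800,600)))
E
```

```text
time_s: 1.6
eef_pos: [571.4, 75.0, 266.5]
ee_rot: [-0.0, 0.174, 0.985, 0.0]
force: [0.4, -0.2, -0.2]
grip_width: 0.705
grip_force: 0.0
1.6 [571.36021017  75.01887635 266.50495575] [-1.20278529e-04  1.74376522e-01  9.84679040e-01  5.02132423e-05] [-7.27012920e-02  4.54851696e-01  1.39335434e+00  1.29471489e-04
  1.29361563e+00 -1.29298795e+00] [0.04979351 0.01064736 0.00410378] [ 0.39336121 -0.24106738 -0.22516639]
297.3186396354542 256.67701294400166 187.99786163533457 [[0.344, 0.939, 0.0], [0.897, -0.328, 0.297], [0.279, -0.102, -0.955]] [-265.99423138 -514.23243819  191.16198547]
```

View pics/w1.png

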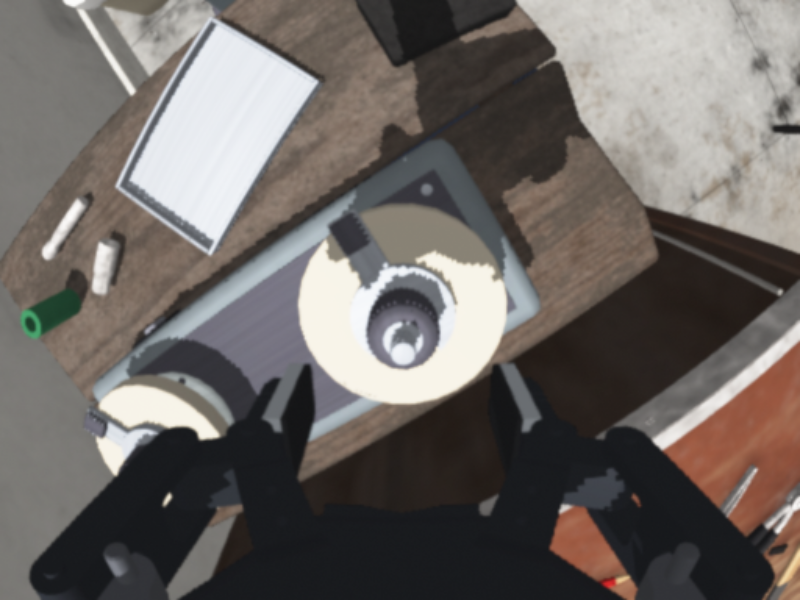

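The wrist view shows the left nut centred between the fingers: spindle tip at about (403,352), nut at (403,330), wheel at (402,304), washer grip at (350,236).

```bash
python3 - <<'E'
from h import *
c=dict(np.load("wrist.npz"));k=1.5625
for n,p,z in(("tip",(403,350),165),("nuttop",(403,335),150),("wheel",(402,304),114),("grip",(349,233),125),("washer hole",(402,312),122)):print(n,fish(c,p[0]/k,p[1]/k,z))
print("traycorners",[fish(c,p[0]/k,p[1]/k,16) for p in((215,20),(322,80),(211,253),(118,187))])
print("Rgrip",fish(c,94/k,423/k,125))
E
```

```text
tip [571.4  74.8]
nuttop [571.1  75. ]
wheel [569.1  75.4]
grip [524.9  65.5]
washer hole [570.4  74.9]
traycorners [array([354.6,  12. ]), array([431.5,  68.2]), array([514.1, -55.5]), array([ 435.2, -110.4])]
Rgrip [ 574.5 -137.8]
```

```bash
python3 -m creep '[[[0,0,-1,0,0,0],[0,0,-2,0,0,0],[0,0,-2.66,0,0,0],[0,0,-2.66,0,0,0],[0,0,-2.66,0,0,0]]]' 60 40
python3 -m creep '[[[0,0,0,0,0,0],[0,0,0,0,0,0],[0,0,0,0,0,0],[0,0,0,0,0,0],[0,0,0,0,0,0],[0,0,0,0,0,0]]]' 20 40
python3 -c "
from rig import ctrl
s=ctrl.sense();print(s['wrist_torque'],s['force'],s['eef_pos'],s['grip_width'])"
```

```text
time_s: 2.07
eef_pos: [571.6, 74.8, 200.2]
ee_rot: [-0.0, 0.174, 0.985, -0.0]
force: [0.9, 0.1, 0.4]
grip_width: 0.703
grip_force: 0.0
time_s: 2.57
eef_pos: [572.5, 74.8, 201.7]
ee_rot: [0.002, 0.175, 0.985, 0.001]
force: [0.5, 5.2, 6.2]
grip_width: 0.358
grip_force: 39.6
[ 0.80709984 -0.05110043 -0.01292688] [0.4575756  5.24839479 6.1655906 ] [572.51836505  74.84081562 201.67620361] 0.3576492876356534
```

```bash
cat > q.py <<'E'
from rig import ctrl
import numpy as np
s=ctrl.sense();print('T',s['wrist_torque'].round(3),'F',s['force'].round(1),'q',s['ee_rot'].round(4),'yaw',round(float(np.degrees(2*np.arctan2(s['ee_rot'][2],s['ee_rot'][1]))),2),'j',s['joints'].round(3),'gw',round(float(s['grip_width']),3))
E
python3 q.py
python3 -m creep '[[[0,0,0,0,0,-0.2],[0,0,0,0,0,-0.4],[0,0,0,0,0,-0.5],[0,0,0,0,0,-0.5],[0,0,0,0,0,-0.5]]]' >/dev/null; python3 q.py
python3 -m creep '[[[0,0,0,0,0,-0.2],[0,0,0,0,0,-0.3],[0,0,0,0,0,-0.3],[0,0,0,0,0,-0.3]]]' >/dev/null; python3 q.py
```

```text
T [ 0.807 -0.051 -0.013] F [0.5 5.2 6.2] q [1.600e-03 1.749e-01 9.846e-01 9.000e-04] yaw 159.86 j [-0.073  0.52   1.472  0.002  1.147 -1.293] gw 0.358
T [ 0.901 -0.08   0.232] F [0.2 5.  6.5] q [1.700e-03 1.960e-01 9.806e-01 9.000e-04] yaw 157.39 j [-7.300e-02  5.200e-01  1.472e+00  1.000e-03  1.147e+00 -1.250e+00] gw 0.356
T [ 0.921 -0.029  0.381] F [1.1 5.6 6.9] q [1.700e-03 2.087e-01 9.780e-01 9.000e-04] yaw 155.9 j [-7.300e-02  5.200e-01  1.472e+00  1.000e-03  1.147e+00 -1.224e+00] gw 0.354
```

```bash

python3 -m creep '[[[0,0,0,0,0,-0.2],[0,0,0,0,0,-0.3],[0,0,0,0,0,-0.3],[0,0,0,0,0,-0.3]]]' >/dev/null; python3 q.py

```

```text
T [ 0.984 -0.11   0.527] F [1.  6.9 6.4] q [1.800e-03 2.214e-01 9.752e-01 9.000e-04] yaw 154.42 j [-7.300e-02  5.200e-01  1.472e+00  1.000e-03  1.147e+00 -1.198e+00] gw 0.356
```

The torque keeps climbing past 0.35 N m (0.527 N m, linear with angle), so the left nut binds when turned clockwise and is the right-hand one. I'll unwind it, let go and try the right nut.

```bash

python3 -m creep '[[[0,0,0,0,0,0.3],[0,0,0,0,0,0.6],[0,0,0,0,0,0.8],[0,0,0,0,0,0.9],[0,0,0,0,0,0.9]]]' >/dev/null; python3 q.py
python3 -m creep '[[[0,0,0,0,0,0],[0,0,0,0,0,0],[0,0,0,0,0,0],[0,0,0,0,0,0],[0,0,1,0,0,0],[0,0,2,0,0,0],[0,0,2.6,0,0,0],[0.8,-3.7,2.6,0,0,0],[1.6,-7.4,2.6,0,0,0],[1.6,-7.42,2.6,0,0,0],[1.6,-7.42,2.6,0,0,0],[1.6,-7.42,2.6,0,0,0],[1.6,-7.42,2.6,0,0,0],[1.6,-7.42,2.6,0,0,0],[1.6,-7.42,2.6,0,0,0]]]' 60
python3 - <<'E'
from rig import ctrl
import cv2,numpy as np
c=ctrl.capture("wrist");np.savez("wrist.npz",**{k:c[k] for k in("fx","fy","cx","cy","R","t")})
i=cv2.cvtColor(c["image"],cv2.COLOR_RGB2BGR);cv2.imwrite("pics/w2.png",cv2.resize(i,(800,600)))
E
python3 q.py
```

```text
T [ 0.848 -0.082  0.085] F [0.1 6.2 5.7] q [1.700e-03 1.832e-01 9.831e-01 9.000e-04] yaw 158.89 j [-0.073  0.52   1.472  0.002  1.147 -1.276] gw 0.354
time_s: 5.32
eef_pos: [611.8, -110.8, 264.8]
ee_rot: [-0.0, 0.183, 0.983, 0.0]
force: [-0.1, 0.4, -0.5]
grip_width: 0.704
grip_force: 0.0
T [-0.039  0.054 -0.002] F [-1.   0.4 -0.4] q [-2.000e-04  1.830e-01  9.831e-01  1.000e-04] yaw 158.91 j [-0.367  0.557  1.238  0.     1.347 -1.569] gw 0.703
```

View pics/w2.png

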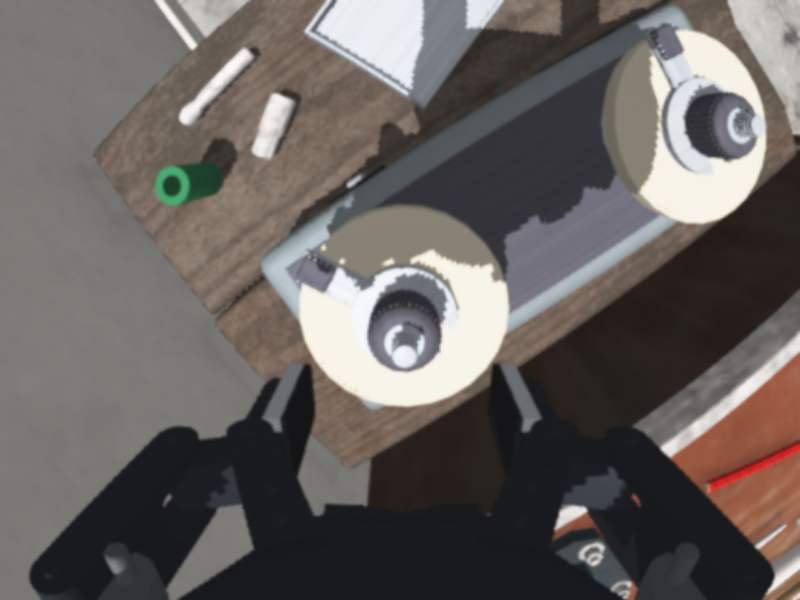

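The right nut is centred the same way: tip (404,353), wheel (403,305), grip about (318,270). I'll descend, grip and try clockwise.

```bash
python3 - <<'E'
from h import *
c=dict(np.load("wrist.npz"));k=1.5625
for n,p,z in(("tip",(404,352),165),("wheel",(403,305),114),("grip",(318,269),125),("washer",(404,314),122)):print(n,fish(c,p[0]/k,p[1]/k,z))
E
python3 -m creep '[[[0,0,-1,0,0,0],[0,0,-2,0,0,0],[0,0,-2.56,0,0,0],[0,0,-2.56,0,0,0]]]' 60 40 >/dev/null
python3 -m creep '[[[0,0,0,0,0,0],[0,0,0,0,0,0],[0,0,0,0,0,0],[0,0,0,0,0,0],[0,0,0,0,0,0],[0,0,0,0,0,0]]]' 20 40;python3 q.py
python3 -m creep '[[[0,0,0,0,0,-0.2],[0,0,0,0,0,-0.4],[0,0,0,0,0,-0.6],[0,0,0,0,0,-0.6],[0,0,0,0,0,-0.6]]]' >/dev/null; python3 q.py
python3 -m creep '[[[0,0,0,0,0,-0.2],[0,0,0,0,0,-0.4],[0,0,0,0,0,-0.5],[0,0,0,0,0,-0.5]]]' >/dev/null; python3 q.py
```

```text
tip [ 612.1 -110.6]
wheel [ 609.6 -109.9]
grip [ 575.3 -139.3]
washer [ 611.6 -110.2]
time_s: 6.2
eef_pos: [612.6, -110.4, 202.9]
ee_rot: [0.002, 0.183, 0.983, 0.001]
force: [1.4, 5.2, 3.5]
grip_width: 0.356
grip_force: 39.5
T [ 0.851 -0.143  0.029] F [1.4 5.2 3.5] q [1.700e-03 1.833e-01 9.831e-01 6.000e-04] yaw 158.88 j [-0.367  0.611  1.315  0.002  1.212 -1.57 ] gw 0.356
T [ 0.882 -0.23   0.372] F [1.8 5.9 3. ] q [1.700e-03 2.086e-01 9.780e-01 7.000e-04] yaw 155.92 j [-0.367  0.611  1.315  0.002  1.212 -1.518] gw 0.353
T [ 0.943 -0.246  0.399] F [1.2 5.3 2.7] q [1.700e-03 2.300e-01 9.732e-01 8.000e-04] yaw 153.4 j [-0.366  0.611  1.315  0.002  1.212 -1.474] gw 0.353
```

The torque levels off at about 0.39 N m, so this nut is turning and is the left-hand one. I'll go on carefully.

```bash

python3 -m creep '[[[0,0,0,0,0,-0.3],[0,0,0,0,0,-0.6],[0,0,0,0,0,-0.6]]]' >/dev/null; python3 q.py
python3 -m creep '[[[0,0,0.01,0,0,-0.8],[0,0,0.02,0,0,-1.6],[0,0,0.03,0,0,-2.4],[0,0,0.03,0,0,-3.2],[0,0,0.03,0,0,-3.2]]]' >/dev/null; python3 q.py
```

```text
T [ 1.013 -0.199  0.356] F [1.8 6.4 2.7] q [1.700e-03 2.558e-01 9.667e-01 9.000e-04] yaw 150.35 j [-0.366  0.611  1.315  0.002  1.212 -1.421] gw 0.355
T [ 1.392 -0.699  0.366] F [4.2 8.1 0.7] q [0.0018 0.389  0.9213 0.0016] yaw 134.22 j [-0.366  0.611  1.315  0.003  1.212 -1.139] gw 0.354
```

```bash

python3 -m creep '[[[0,0,0.01,0,0,-1.2],[0,0,0.02,0,0,-2.4],[0,0,0.03,0,0,-3.6],[0,0,0.03,0,0,-4.8],[0,0,0.04,0,0,-6],[0,0,0.04,0,0,-7.2],[0,0,0.05,0,0,-8.4],[0,0,0.05,0,0,-9.6],[0,0,0.05,0,0,-9.6]]]' >/dev/null; python3 q.py
python3 -m creep '[[[0,0,0.01,0,0,-1.2],[0,0,0.02,0,0,-2.4],[0,0,0.03,0,0,-3.6],[0,0,0.03,0,0,-4.8],[0,0,0.04,0,0,-6],[0,0,0.04,0,0,-7.2],[0,0,0.05,0,0,-8.4],[0,0,0.05,0,0,-9.6],[0,0,0.06,0,0,-10.8],[0,0,0.06,0,0,-12],[0,0,0.06,0,0,-12]]]'; python3 q.py
```

```text
T [ 1.824 -2.278  0.242] F [14.2 11.4 -3.4] q [0.0021 0.7306 0.6828 0.004 ] yaw 86.12 j [-0.365  0.61   1.312  0.006  1.212 -0.299] gw 0.358
time_s: 9.28
eef_pos: [615.4, -110.1, 206.4]
ee_rot: [0.001, 0.974, 0.226, 0.007]
force: [22.8, 6.7, -8.7]
grip_width: 0.356
grip_force: 40.4
T [ 1.144 -3.938  0.289] F [22.8  6.7 -8.7] q [0.0014 0.9742 0.2257 0.0067] yaw 26.09 j [-0.366  0.61   1.309  0.005  1.21   0.748] gw 0.356
```

The nut has turned about 2.3 rad. I'll let go, rise and line up over this washer's grip.

```bash

python3 -m creep '[[[0,0,0,0,0,0],[0,0,0,0,0,0],[0,0,0,0,0,0],[0,0,0,0,0,0],[0,0,1,0,0,0],[0,0,1.8,0,0,0],[-0.7,-0.6,1.8,0,0,1.2],[-1.49,-1.16,1.8,0,0,2.4],[-1.49,-1.16,1.8,0,0,2.4],[-1.49,-1.16,1.8,0,0,2.4],[-1.49,-1.16,1.8,0,0,2.4],[-1.49,-1.16,1.8,0,0,2.4]]]' 60
python3 - <<'E'
from rig import ctrl
import cv2,numpy as np
c=ctrl.capture("wrist");np.savez("wrist.npz",**{k:c[k] for k in("fx","fy","cx","cy","R","t")})
i=cv2.cvtColor(c["image"],cv2.COLOR_RGB2BGR);cv2.imwrite("pics/w3.png",cv2.resize(i,(800,600),interpolation=cv2.INTER_CUBIC))
E
python3 q.py
```

```text
time_s: 10.28
eef_pos: [575.1, -140.0, 249.4]
ee_rot: [0.0, 0.945, 0.328, 0.0]
force: [0.0, 0.2, -1.0]
grip_width: 0.704
grip_force: 0.0
T [ 0.012 -0.01   0.003] F [1.  0.6 0.2] q [-0.      0.9446  0.3283  0.    ] yaw 38.33 j [-0.437  0.503  1.365  0.     1.273  0.465] gw 0.698
```

View pics/w3.png

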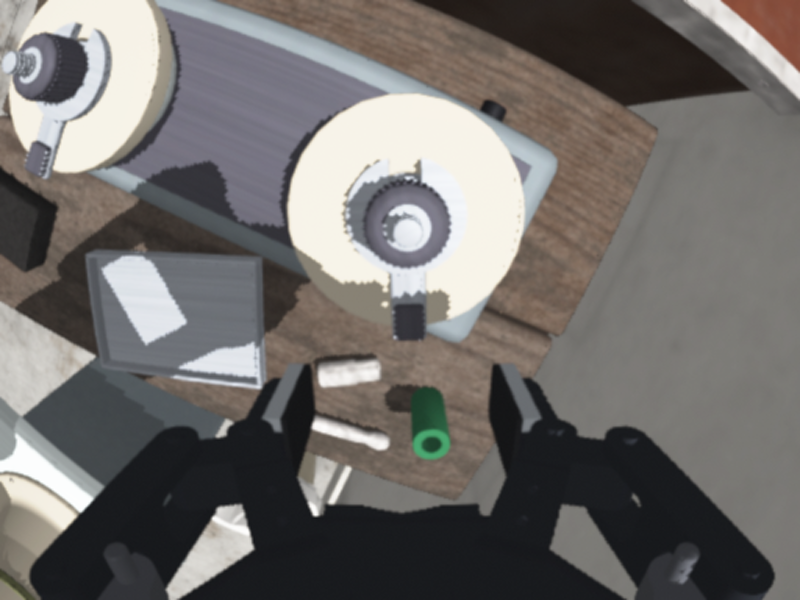

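The tongue runs straight up the image, so the gripper yaw is right. The grip is at (409,321), the nut top at (408,228), and the tray corners are about (90,252), (263,256), (263,387) and (103,370).

```bash
python3 - <<'E'
from h import *
c=dict(np.load("wrist.npz"));k=1.5625
for n,p,z in(("tip",(407,229),165),("grip",(409,320),125),("gripnear",(409,338),125),("wheel",(405,208),114)):print(n,fish(c,p[0]/k,p[1]/k,z))
T=np.array([fish(c,p[0]/k,p[1]/k,16) for p in((90,252),(263,256),(263,387),(103,370))]);print("tray",T,T.mean(0))
E
python3 -m creep '[[[0,0,-0.8,0,0,0],[0,0,-1.6,0,0,0],[0,0,-2.2,0,0,0],[0,0,-2.2,0,0,0],[0,0,-2.2,0,0,0]]]' 30 20; python3 q.py
```

```text
tip [ 615.5 -110.7]
grip [ 579.3 -141.2]
gripnear [ 572.5 -146.6]
wheel [ 616.1 -109.8]
tray [[ 435.9   60.4]
 [ 522.5  -60.7]
 [ 436.2 -115.5]
 [ 348.5    5.7]] [435.775 -27.525]
time_s: 10.75
eef_pos: [574.9, -140.1, 194.2]
ee_rot: [-0.0, 0.945, 0.329, -0.0]
force: [-0.4, -0.2, 0.6]
grip_width: 0.351
grip_force: 0.0
T [ 0.003 -0.035 -0.006] F [-0.4 -0.2  0.6] q [-4.000e-04  9.445e-01  3.285e-01 -4.000e-04] yaw 38.36 j [-0.437  0.559  1.429 -0.     1.155  0.465] gw 0.351
```

```bash

python3 -m creep '[[[0,0,-0.12,0,0,0],[0,0,-0.12,0,0,0],[0,0,-0.12,0,0,0],[0,0,-0.12,0,0,0],[0,0,-0.12,0,0,0]]]' 8 20; python3 q.py
```

```text
time_s: 11.17
eef_pos: [575.1, -140.7, 192.4]
ee_rot: [0.001, 0.945, 0.328, 0.001]
force: [1.8, -1.3, 4.1]
grip_width: 0.157
grip_force: 24.0
T [-0.267 -0.374 -0.069] F [ 1.8 -1.3  4.1] q [8.000e-04 9.446e-01 3.283e-01 9.000e-04] yaw 38.33 j [-0.438  0.56   1.431  0.     1.147  0.464] gw 0.157
```

```bash

python3 -m creep '[[[0,0,0,0,0,0],[0,0,0,0,0,0],[0,0,0,0,0,0],[-0.08,-0.06,0,0,0,0],[-0.16,-0.12,0,0,0,0],[-0.24,-0.18,0,0,0,0],[-0.32,-0.25,0,0,0,0],[-0.32,-0.25,0,0,0,0]]]' 8 50; python3 q.py
```

```text
time_s: 11.83
eef_pos: [566.6, -146.5, 191.8]
ee_rot: [-0.0, 0.945, 0.328, 0.001]
force: [2.5, 3.6, 4.7]
grip_width: 0.136
grip_force: 50.5
T [ 0.511 -0.514 -0.01 ] F [2.5 3.6 4.7] q [-1.000e-04  9.446e-01  3.283e-01  5.000e-04] yaw 38.33 j [-4.530e-01  5.480e-01  1.454e+00  1.000e-03  1.139e+00  4.480e-01] gw 0.136
```

```bash
python3 - <<'E'
from rig import ctrl
import cv2,numpy as np
c=ctrl.capture("wrist")
i=cv2.cvtColor(c["image"],cv2.COLOR_RGB2BGR)[90:330,120:400];cv2.imwrite("pics/w4.png",cv2.resize(i,None,fx=2.5,fy=2.5,interpolation=cv2.INTER_CUBIC))
E
```

```text
(no output)
```

View pics/w4.png

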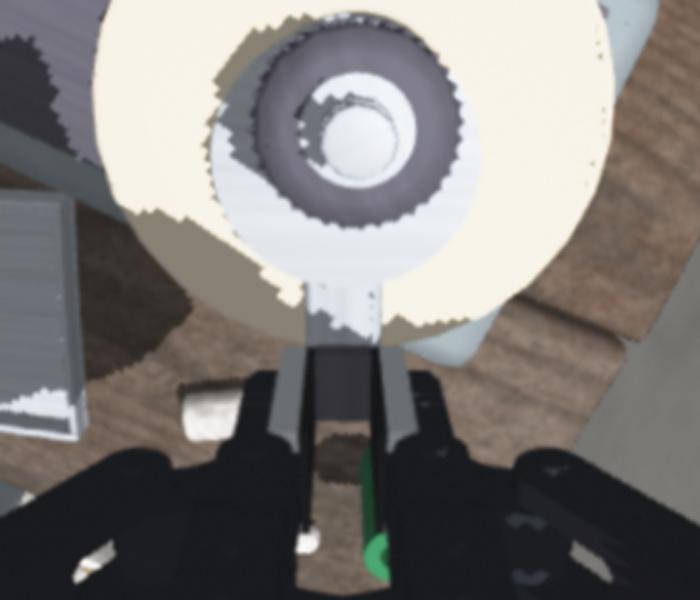

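The grip is held squarely between the fingers at about (342,385), and the washer has slid 10 mm. I'll draw it all the way out.

```bash

python3 -m creep '[[[-0.16,-0.13,0,0,0,0],[-0.32,-0.25,0,0,0,0],[-0.48,-0.38,0,0,0,0],[-0.64,-0.5,0,0,0,0],[-0.8,-0.63,0,0,0,0],[-0.96,-0.75,0,0,0,0],[-1.12,-0.88,0,0,0,0],[-1.28,-1,0,0,0,0],[-1.46,-1.14,0,0,0,0],[-1.64,-1.28,0,0,0,0],[-1.64,-1.28,0,0,0,0],[-1.64,-1.28,0.4,0,0,0],[-1.64,-1.28,0.8,0,0,0],[-1.64,-1.28,0.8,0,0,0]]]'; python3 q.py
python3 - <<'E'
from rig import ctrl
import cv2,numpy as np
c=ctrl.capture("wrist");np.savez("wrist.npz",**{k:c[k] for k in("fx","fy","cx","cy","R","t")})
i=cv2.cvtColor(c["image"],cv2.COLOR_RGB2BGR);cv2.imwrite("pics/w5.png",cv2.resize(i,(800,600),interpolation=cv2.INTER_CUBIC))
E
```

```text
time_s: 13.05
eef_pos: [526.4, -178.9, 213.9]
ee_rot: [0.002, 0.944, 0.329, 0.001]
force: [-0.4, 0.2, -1.5]
grip_width: 0.134
grip_force: 50.1
T [-0.069  0.03   0.022] F [-0.4  0.2 -1.5] q [0.0015 0.9445 0.3286 0.0011] yaw 38.37 j [-0.538  0.463  1.528 -0.     1.148  0.363] gw 0.134
```

View pics/w5.png

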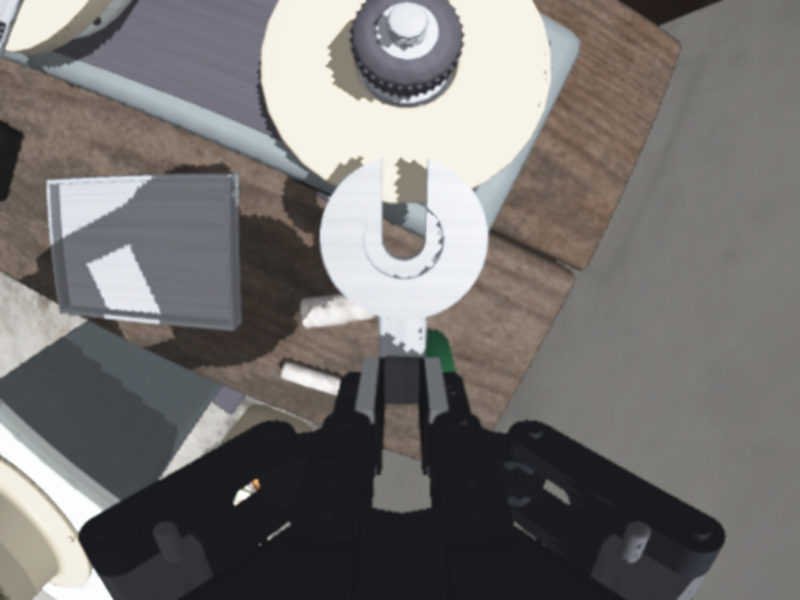

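The washer is free and level in the fingers, its centre at about (403,238), clear of the nut. Next I'll swing it over the tray and turn it so its length runs along the tray's long side.

```bash

python3 -m creep '[[[0,0,0.5,0,0,0],[-0.3,0.4,0.8,0,0,-1.3],[-0.6,0.9,0.8,0,0,-2.6],[-1,1.5,0.8,0,0,-3.9],[-1.4,2.2,0.8,0,0,-5.2],[-1.8,2.9,0.8,0,0,-6.5],[-2.2,3.6,0.8,0,0,-7.8],[-2.6,4.3,0.8,0,0,-9.1],[-3,4.9,0.6,0,0,-10.4],[-3.4,5.5,0.4,0,0,-11.7],[-3.7,6,0.2,0,0,-13],[-4,6.5,0,0,0,-14.3],[-4.3,7,-0.4,0,0,-15.6],[-4.5,7.28,-0.8,0,0,-16.9],[-4.5,7.28,-1.5,0,0,-18.2],[-4.5,7.28,-2.5,0,0,-18.7],[-4.5,7.28,-3,0,0,-18.7],[-4.5,7.28,-3,0,0,-18.7],[-4.5,7.28,-3,0,0,-18.7]]]'; python3 q.py
python3 - <<'E'
from rig import ctrl
import cv2,numpy as np
c=ctrl.capture("wrist");np.savez("wrist.npz",**{k:c[k] for k in("fx","fy","cx","cy","R","t")})
i=cv2.cvtColor(c["image"],cv2.COLOR_RGB2BGR);cv2.imwrite("pics/w6.png",cv2.resize(i,(800,600),interpolation=cv2.INTER_CUBIC))
E
```

```text
time_s: 14.68
eef_pos: [413.2, 3.4, 136.4]
ee_rot: [0.0, 0.887, -0.463, -0.0]
force: [0.1, -0.5, -0.7]
grip_width: 0.133
grip_force: 50.3
T [ 0.034  0.068 -0.004] F [ 0.1 -0.5 -0.7] q [ 1.000e-04  8.865e-01 -4.627e-01 -5.000e-04] yaw -55.12 j [-0.277  0.309  2.015 -0.     0.819  2.256] gw 0.133
```

View pics/w6.png

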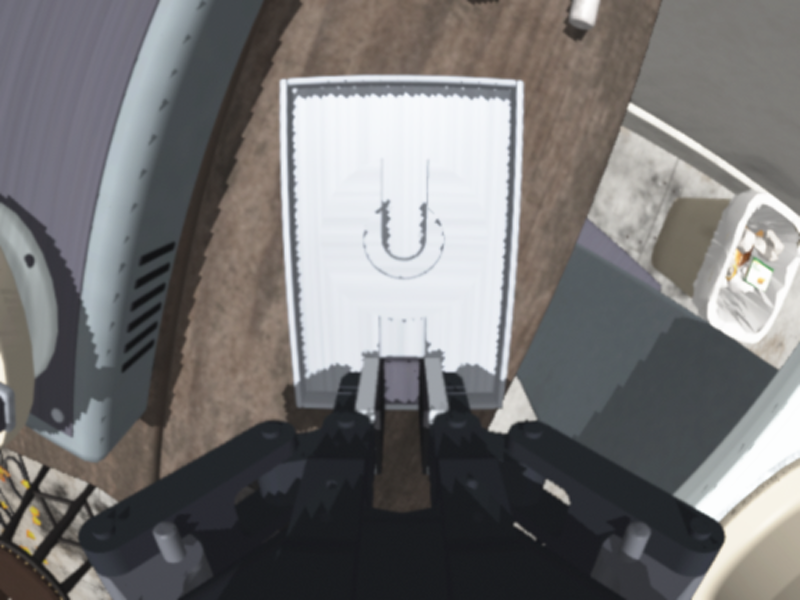

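The washer is aligned and centred across the tray, whose rim corners are (281,80), (522,80), (502,408) and (298,408). I'll check the lengthwise fit by numbers.

```bash
python3 - <<'E'
from h import *
c=dict(np.load("wrist.npz"));k=1.5625
T=np.array([fish(c,p[0]/k,p[1]/k,16) for p in((281,80),(522,80),(502,408),(298,408))]);print(T,T.mean(0))
print(np.linalg.norm(T[0]-T[1]),np.linalg.norm(T[1]-T[2]))
w=fish(c,404/k,238/k,64);u=np.array([np.cos(np.radians(-55)),np.sin(np.radians(-55))]);d=w-T.mean(0);print("washer",w,"along",d@u,"across",d@[-u[1],u[0]])
E
python3 -m creep '[[[0,0,-0.6,0,0,0],[0,0,-1.2,0,0,0],[0,0,-1.6,0,0,0],[0,0,-1.9,0,0,0],[0,0,-2,0,0,0],[0,0,-2,0,0,0]]]'; python3 q.py
```

```text
[[ 514.2  -58. ]
 [ 433.7 -114.1]
 [ 349.2    8.4]
 [ 429.8   64.5]] [431.725 -24.8  ]
98.11962087166872 148.81700171687373
washer [440.2 -38.8] along 16.32918891812098 across -1.0877565335654686
time_s: 15.23
eef_pos: [413.4, 3.3, 86.6]
ee_rot: [-0.0, 0.886, -0.463, 0.0]
force: [0.1, -0.6, -1.4]
grip_width: 0.135
grip_force: 50.3
T [ 0.01   0.016 -0.008] F [ 0.1 -0.6 -1.4] q [-0.000e+00  8.864e-01 -4.629e-01  2.000e-04] yaw -55.15 j [-0.277  0.415  2.046  0.     0.68   2.256] gw 0.135
```

Well placed: 16 mm along and about 1 mm across from the tray centre. I'll lower it in small steps until it touches.

```bash

python3 -m creep '[[[0,0,-0.08,0,0,0],[0,0,-0.16,0,0,0],[0,0,-0.2,0,0,0],[0,0,-0.2,0,0,0]]]'; 
python3 -m creep '[[[0,0,-0.04,0,0,0],[0,0,-0.08,0,0,0],[0,0,-0.08,0,0,0]]]'
```

```text
time_s: 15.57
eef_pos: [413.2, 3.4, 81.5]
ee_rot: [-0.0, 0.886, -0.463, 0.0]
force: [-0.6, -0.4, -0.6]
grip_width: 0.137
grip_force: 50.3
time_s: 15.82
eef_pos: [413.4, 3.3, 80.9]
ee_rot: [0.0, 0.886, -0.463, 0.0]
force: [-7.9, 0.4, 26.9]
grip_width: 0.135
grip_force: 57.8
```

```bash

python3 -m creep '[[[0,0,0.06,0,0,0],[0,0,0.06,0,0,0]]]'
python3 -m creep '[[[0,0,0,0,0,0],[0,0,0,0,0,0],[0,0,0,0,0,0],[0,0,0,0,0,0],[0,0,0,0,0,0],[0,0,0.3,0,0,0],[0,0,1,0,0,0],[0,0,2,0,0,0],[0,0,3,0,0,0],[0,0,4,0,0,0],[0,0,5,0,0,0],[0,0,6,0,0,0],[0,0,6,0,0,0],[0,0,6,0,0,0]]]' 32 20
python3 - <<'E'
from rig import ctrl
import cv2,numpy as np
a=[cv2.cvtColor(ctrl.capture(n)["image"],cv2.COLOR_RGB2BGR) for n in("wrist","top")]
cv2.imwrite("pics/w7.png",np.vstack([cv2.resize(a[0][0:290,60:460],None,fx=1,fy=1),cv2.resize(a[1][110:290,130:405],(400,262),interpolation=cv2.INTER_CUBIC)]))
E
```

```text
time_s: 15.98
eef_pos: [413.4, 3.3, 81.3]
ee_rot: [-0.0, 0.886, -0.463, 0.0]
force: [0.1, 0.3, -0.4]
grip_width: 0.133
grip_force: 50.3
time_s: 17.15
eef_pos: [413.4, 3.3, 232.1]
ee_rot: [-0.0, 0.886, -0.463, 0.001]
force: [-0.5, 0.4, -0.2]
grip_width: 0.374
grip_force: 0.0
```

View pics/w7.png

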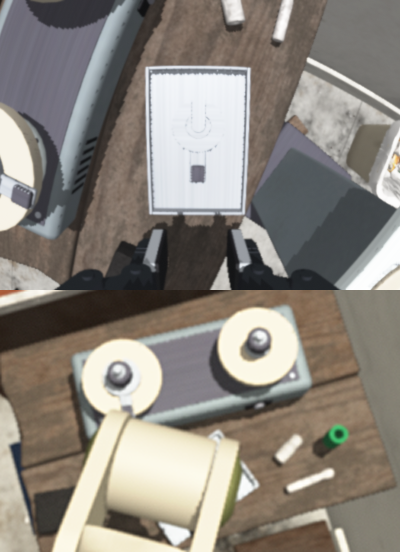

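The washer lies flat in the tray, grip at about (197,173), and the fingers are clear. Before handing in I'll check that the wheels haven't shifted since the start.

```bash
python3 - <<'E'
from rig import ctrl
import cv2,numpy as np
from h import back
b=cv2.cvtColor(ctrl.capture("top")["image"],cv2.COLOR_RGB2BGR)
for n,i in(("0",cv2.imread("pics/top0.png")),("1",b)):
    m=((i.min(2)>150)&(i[...,2]>i[...,0]+8)).astype("uint8")
    m[200:]=0;m[:,:180]=0;m[:118]=0;m[:,345:]=0
    for x0,x1 in((180,255),(270,345)):
        q=np.zeros_like(m);q[:,x0:x1]=m[:,x0:x1]
        q=cv2.morphologyEx(q,cv2.MORPH_OPEN,np.ones((3,3),np.uint8))
        (u,v),r=cv2.minEnclosingCircle(cv2.findNonZero(q));print(n,round(u,1),round(v,1),round(r,1),back("top",u,v,113))
E
```

```text
0 213.6 169.7 28.0 [574.1  75.1]
0 306.5 148.3 28.1 [ 614.  -109.6]
1 213.5 172.0 29.3 [569.4  75.3]
1 306.6 148.3 28.0 [ 613.9 -109.8]
```

```bash
python3 -c "
from rig import ctrl
print(ctrl.finish_job())"
```

```text
the job is handed in; nothing more can be done
None
```

The left-hand nut was the one at the right (-y) end; I backed it off about 2.3 rad, laid its washer flat and right way up in the tray, left the other nut tight, and handed the job in at about 17 s, with no verdict returned.

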